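Strip the drill jig after drilling

TASK

The link plate in the drill jig has been drilled, so strip the jig from the top down: first pull the slip bushing out of the jig plate and put it in the round steel dish, then lift the jig plate straight up, kept level so that it does not bind on its two dowels, and lay it square across the middle of the two felt-topped wooden bearers. Lift the drilled link plate level off the same dowels and lay it lengthways on the middle of the flat steel inspection plate, and last put the wooden backing board squarely on top of the pile of spare boards. Drop nothing and leave the calipers alone.

Things in the scene. Friction and masses are not known exactly. Their poses are not given: they have to be found in the camera images.
- bushing_center (a point): Slip drill bushing, bright steel, on top of the stack: a round head 26 mm in diameter and 12 mm high above a plain tail 16 mm in diameter and 11 mm long, 23 mm high in all, with a dark bore in its top. The tail drops into the middle bore (17 mm) of the jig plate until the head rests on the plate; it is only loosely held. Point: its centre, half-way up (11.5 mm above the end of the tail; the head is from 0.5 mm below to 11.5 mm above this point). z is its axis. 50 to 80 g.
- jig_plate_center (a point): Jig plate, dark steel bar 46 mm (x) by 96 mm (y) by 12 mm thick, with three bores in a row along y: the bushing's in the middle and two of 9 mm at y = -38 and +38 mm that sit on the jig base's two 8 mm dowels. At the start it lies on the link plate with the bushing in it. Point: its centre, half-way up; z is up. About 280 to 460 g.
- link_plate_center (a point): Drilled link plate, bright aluminium, 34 mm (x) wide and 8 mm thick; its body is 100 mm long (y) and a narrower rounded tongue 18 mm wide at either end makes it 124 mm long. It has the same two 9 mm holes at y = -38 and +38 mm on the dowels and lies under the jig plate, on the backing board; at the start its two ends show past the jig plate. Point: its centre, half-way up; z is up. About 70 to 120 g.
- backing_board_center (a point): Backing board, plain brown wood, 64 mm (x) by 52 mm (y) by 10 mm thick, lying loose on the jig base between the dowels under the link plate; at the start a strip of it shows at either long side of the jig plate. Point: its centre, half-way up; z is up. About 30 to 55 g.
- jig_base_top (a point): Jig base, grey painted plate 80 mm (x) by 136 mm (y), 14 mm thick, fixed; like the four places it stands on two adjoining plywood boards with dark green cutting mats, whose top is 30 mm above the bench. It carries two upright steel dowels 8 mm in diameter at y = -38 and +38 mm that rise 32.5 mm above its top. Upward on it lie the backing board (10 mm), the link plate (8 mm), the jig plate (12 mm) and the bushing's head (12 mm). Point: centre of its top face.
- dish_floor (a point): Shallow round steel dish for the bushing, 92 mm in diameter over the rim, rim 16 mm above the mat, walls 2.5 mm, fixed; its flat floor is about 69 mm in diameter. Point: centre of its inner floor, 3 mm above the mat.
- bearers_top (a point): Place of the jig plate: two parallel light wooden bearers with grey felt on top, each 72 mm long (x) and 16 mm wide, at y = -33 and +33 mm, 14 mm above the mat, joined by two low cross strips 4 mm high; fixed. The jig plate lies across both, its long side (y) along y. Point: midway between the two, at the height of the felt.
- inspection_plate_top (a point): Place of the link plate: flat bright steel inspection plate 84 mm (x) by 150 mm (y), top 18 mm above the mat, fixed. The link plate's long side goes along y. Point: centre of its top face.
- board_pile_top (a point): Place of the backing board: pile of two spare boards of the same brown wood and size (64 mm x by 52 mm y, 10 mm thick each), top 20 mm above the mat, fixed. Point: centre of the top board's upper face.
- calipers: Digital calipers lying flat on the bare bench behind the boards, 67 x 205 x 15 mm, long along y; not to be moved. Point: centre of the underside.
Not all that is in view belongs to the job. Leave any orange or yellow look-alike of the part that bears bushing_center alone.

How it is judged (in metres and radians):
On the way, in this order (a step that is already met when the one before it is completed fails the run):
1. the bushing lies in the dish while the jig plate is still on its dowels (horizontal distance between bushing_center and dish_floor below 0.028 m and z of bushing_center in the frame of dish_floor below 0.02 m and linear speed of bushing below 0.02 m/s and contact force between the fingers and bushing below 0.05 N and distance of jig_plate_center from where it was at the start of the episode below 0.008 m), for 0.2 s.
2. the jig plate lies on the bearers (horizontal distance between jig_plate_center and bearers_top below 0.015 m and angle between the y axis of jig_plate_center and the y axis of bearers_top, either way round below 0.2 rad and angle between jig_plate_center's own z axis and vertical below 0.05 rad and z of jig_plate_center in the frame of bearers_top between 0.003 and 0.009 m and linear speed of jig_plate below 0.02 m/s and contact force between the fingers and jig_plate below 0.05 N), for 0.2 s.
3. the link plate lies on the inspection plate (horizontal distance between link_plate_center and inspection_plate_top below 0.015 m and angle between the y axis of link_plate_center and the y axis of inspection_plate_top, either way round below 0.2 rad and angle between link_plate_center's own z axis and vertical below 0.05 rad and z of link_plate_center in the frame of inspection_plate_top between 0.001 and 0.007 m and linear speed of link_plate below 0.02 m/s and contact force between the fingers and link_plate below 0.05 N), for 0.2 s.
4. the backing board lies on the pile (horizontal distance between backing_board_center and board_pile_top below 0.015 m and angle between the y axis of backing_board_center and the y axis of board_pile_top, either way round below 0.2 rad and angle between backing_board_center's own z axis and vertical below 0.05 rad and z of backing_board_center in the frame of board_pile_top between 0.002 and 0.008 m and linear speed of backing_board below 0.02 m/s and contact force between the fingers and backing_board below 0.05 N), for 0.2 s.
At the end, for the whole second after the job is handed in: Bushing in the dish (within 28 mm of its centre); jig plate, link plate and backing board flat on bearers, inspection plate and pile, each within 15 mm of the middle of its place and its long side within 0.2 rad of the place's; all released and at rest (horizontal distance between bushing_center and dish_floor below 0.028 m and z of bushing_center in the frame of dish_floor below 0.02 m and linear speed of each of bushing, jig_plate, link_plate, backing_board below 0.02 m/s and horizontal distance between jig_plate_center and bearers_top below 0.015 m and angle between the y axis of jig_plate_center and the y axis of bearers_top, either way round below 0.2 rad and angle between each of jig_plate_center, link_plate_center, backing_board_center's own z axis and vertical below 0.05 rad and z of jig_plate_center in the frame of bearers_top between 0.003 and 0.009 m and horizontal distance between link_plate_center and inspection_plate_top below 0.015 m and angle between the y axis of link_plate_center and the y axis of inspection_plate_top, either way round below 0.2 rad and z of link_plate_center in the frame of inspection_plate_top between 0.001 and 0.007 m and horizontal distance between backing_board_center and board_pile_top below 0.015 m and angle between the y axis of backing_board_center and the y axis of board_pile_top, either way round below 0.2 rad and z of backing_board_center in the frame of board_pile_top between 0.002 and 0.008 m); the robot touches nothing.
It fails at once if the jig plate or the link plate is tipped more than 0.3 rad (angle between any of jig_plate_center, link_plate_center's own z axis and vertical above 0.3 rad).
It fails at once if one of the parts is dropped (falls free faster than 0.7 m/s) ((linear speed of bushing above 0.7 m/s and contact force between the fingers and bushing below 0.05 N) or (linear speed of jig_plate above 0.7 m/s and contact force between the fingers and jig_plate below 0.05 N) or (linear speed of link_plate above 0.7 m/s and contact force between the fingers and link_plate below 0.05 N) or (linear speed of backing_board above 0.7 m/s and contact force between the fingers and backing_board below 0.05 N)).
It fails at once if the calipers are moved by more than 15 mm (distance of calipers from where it was at the start of the episode above 0.015 m).
It also fails if it takes over 115 s, if anything falls off the work surface, if the arm or the gripper's body presses on something with over 40 N, if the wrist force passes 120 N, or if a joint passes its speed limit or range.

ROBOT

A 7-joint arm with a two-finger parallel gripper is mounted at the origin on a cart in front of the work surface, level with it; the furniture and walls round the work are solid. World frame = base frame: x ahead of the robot, y to its left, z up, the work surface at z = 0. Lengths are in mm, angles in rad, forces in N, time in s.
With the tool pointing down it reaches from about 400 to 900 mm from the base axis. Payload 5.5 kg.
Tool frame: the origin (TCP) lies on the centre line of the jaws, within the pads' length; the fingertips stand 19 mm ahead of it and the grasp point (between the pads) is the TCP; z points along the fingers, y is the line along which they close (so a half turn about z gives the same grasp; the last joint's range is limited). The gripper opens to 85 mm and grips with 20 to 120 N. Pads are 22 mm wide; open, the fingers measure 114 mm over their backs; the gripper's body (76 mm by 85 mm) begins 54 mm behind the grasp point. The pads swing forward as they close: fully open they stand 13 mm farther back than shut.
Start: joints at [0.263, 0.501, -0.427, 1.55, 0.221, 1.138, -0.21], TCP at [649.999, 0.037, 250.31] pointing down, gripper open.
Joint ranges: [-2.88, 2.88], [-0.31, 2.03], [-1.54, 1.56], [0.2, 2.42], [-1.41, 4.55], [0.19, 2.02], [-2.57, 2.57]. Speed limits (rad/s): [2.57, 2.57, 3.14, 3.14, 3.14, 3.14, 3.14].

INTERFACE

Orientations are given as [roll, pitch, yaw] about the fixed x, y, z axes, in that order (R = Rz(yaw) Ry(pitch) Rx(roll)).
In Python, from plant import r gives the robot as it stands. The module is installed in compiled form; this text tells all that it offers.
- The arm moves only by the tool step_arm, never from a script. Its argument "moves" is a list that holds one entry, the list of rows, each a list of 4 numbers: the shift along the tool's x, y, z in mm, then the turn about the tool's z in rad. A call has 1 to 12 rows; each row shifts and turns the commanded pose from where the row before left it, along the tool's axes as they then stand; what a row does not reach is not made up. A row lasts 1/10 s, in which the tool goes at most 50 mm and 8.59 degrees, less where a joint would pass 70% of its speed; a pose out of reach is approached as far as the arm can. A call is refused whole if a number of a shift passes 50 or a number of a turn 0.15, either way. A call with a gripper value outside its range is refused whole. "gripper" is the closure in counts, from 0 (fully open) to 255 (shut), set as the call begins (left out, the last holds). The fingers move at their own pace and stop on an object; "newtons" is the grip in N (left out, the last holds). Time passes only in rows, so rows that do not move let the fingers close. It gives the time, the measured TCP pose, the force, the opening and the grip force at its end, in the units of the state.
- r.sense(): the state, without advancing time (a new reading comes with each control period).
- r.snapshot(name): name is "scene" or "side" or "wrist"; returns (picture, depth): 420x560x3 uint8, red, green, blue; 420x560 float32, mm along the optical axis (not along the pixel's ray), 0 where there is no reading.
- r.camera_info(name): a dict with "fx", "fy", "cx", "cy" (pixels), "R" (3x3) and "t" (3): a world point X has camera coordinates R X + t. Camera axes: x right, y down, z forward; pixel columns grow to the right and rows downward; lengths in mm; the calibration is good to about 2 mm. A picture is of the moment at which its call begins: read the wrist's pose just before it. camera_info takes no time and is no camera call; for the wrist camera it gives the pose at the moment of the call.
- r.finish_job(): hands the job in; it is judged then, once.
The state is a dict: "clock": time; "joints": joint angles; "qvel": joint speeds; "tau": joint torques, N m; "ee_pos": TCP position; "tcp_rot": TCP orientation; "force": force on the tool from outside, world axes, zero at the start; "torque": the same for the moment, N m; "gripper_width": finger opening in mm; "gripper_force": force on a finger pad.
Only numpy, scipy, OpenCV 4.12 (cv2) and the standard library are available. Lean on these libraries where they do the work, as an engineer would, in place of code of your own. Each camera call takes 0.05 s, during which the arm holds its last target. There are 200 camera calls.

## Working session

There is one attempt and no reset: what is moved stays moved. The work goes in short steps, Python scripts to look and compute and a tool call to move; the robot and the scene stay as the last step left them, time stands still between calls to the robot, and variables do not carry over. Pictures are saved under pics/ and viewed, at most 14 in all, crops included, and the job is handed in when it is done.

Besides the shell and the picture viewer there is one more tool, called after "Request:" in YAML: its name, and indented under it one key for each argument. step_arm: Moves the arm, as the interface text tells. Its arguments: {"type":"object","properties":{"moves":{"type":"array","items":{"type":"array","items":{"type":"array","items":{"type":"number"}}}},"gripper":{"type":"number"},"newtons":{"type":"number"}},"required":["moves"]}

```bash
mkdir -p pics; python3 - <<'E'
from plant import r
import cv2,numpy as np
print(r.sense())
for n in("scene","side","wrist"):
    i=r.camera_info(n);p,d=r.snapshot(n)
    cv2.imwrite(f"pics/{n}0.png",p[:,:,::-1]);np.savez(f"{n}0.npz",p=p,d=d,**i)
    print(n,{k:np.round(v,3).tolist() for k,v in i.items()})
E
```

```text
{'clock': 0.0, 'joints': array([ 0.26321977,  0.50184336, -0.426741  ,  1.55146942,  0.2208    ,
        1.13833273, -0.2103103 ]), 'qvel': array([ 5.56638999e-05, -1.13231430e-03,  9.06677869e-04,  4.41126271e-04,
        9.01604019e-04,  1.02611778e-05,  2.22096965e-04]), 'tau': array([ 1.57038257e-04, -5.69523740e+01, -5.81651285e+00, -2.80938792e+01,
        1.07328620e-02,  1.20940185e-02,  1.30241034e-05]), 'ee_pos': array([ 6.49321971e+02, -9.14293932e-02,  2.49249637e+02]), 'tcp_rot': array([-3.13959264e+00, -3.25781170e-05,  1.57078092e+00]), 'force': array([ 0.16410889, -0.09948007, -0.58507144]), 'torque': array([-0.00908893, -0.03182511,  0.01287388]), 'gripper_force': 0.0, 'gripper_width': 85.37584995387284}
scene {'fx': 500.063, 'fy': 500.063, 'cx': 279.554, 'cy': 211.617, 'R': [[-0.449, -0.893, 0.01], [-0.393, 0.188, -0.9], [0.803, -0.408, -0.435]], 't': [400.466, 270.297, 778.918]}
side {'fx': 447.029, 'fy': 447.029, 'cx': 272.008, 'cy': 213.613, 'R': [[-0.999, 0.036, -0.008], [0.026, 0.539, -0.842], [-0.026, -0.842, -0.539]], 't': [557.338, -20.99, 1055.229]}
wrist {'fx': 355.177, 'fy': 355.177, 'cx': 283.207, 'cy': 212.258, 'R': [[1.0, -0.0, -0.001], [0.0, -0.957, 0.289], [-0.001, -0.289, -0.957]], 't': [-649.085, -37.665, 378.508]}
```

View pics/scene0.png

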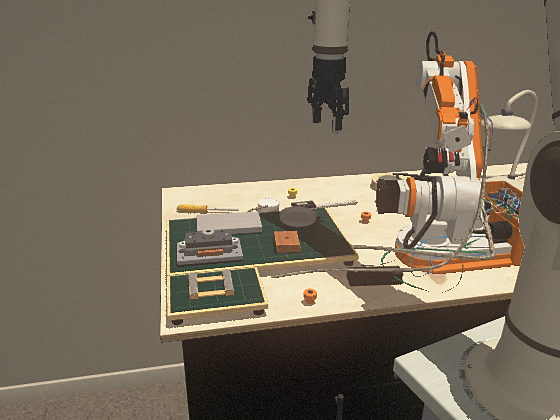

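View pics/side0.png

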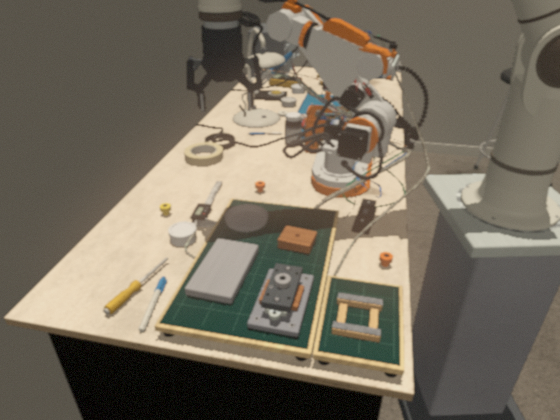

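View pics/wrist0.png

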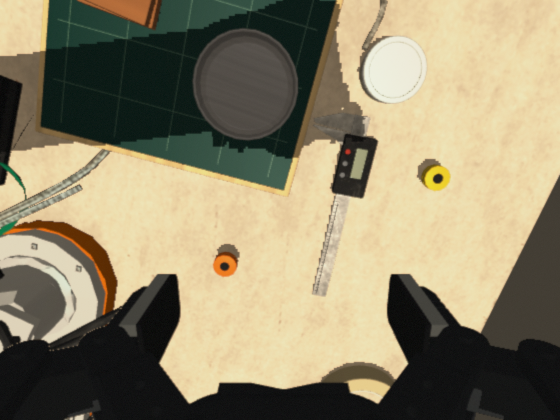

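Scene shows the jig at (209,243), dish (298,215), pile (287,241), bearers (210,285). Side shows the jig at (282,290), inspection plate (222,269), dish (246,217), pile (297,239), bearers (358,316) and a second robot at (345,150). Wrist shows the dish at (246,84) and the calipers at (350,190). I'll get rough positions from the depth next.

```bash
cat > h.py <<'E'
import numpy as np,cv2
from plant import r
def pt(c,u,v,z=None):
    """world point of pixel: from depth, or on plane z"""
    ray=np.array([(u-c['cx'])/c['fx'],(v-c['cy'])/c['fy'],1.0]); R=c['R'];o=-R.T@c['t']; w=R.T@ray
    s=(z-o[2])/w[2] if z is not None else float(np.median(c['d'][int(v)-1:int(v)+2,int(u)-1:int(u)+2]))
    return o+s*w
def shot(n,name=None):
    i=r.camera_info(n);p,d=r.snapshot(n);c=dict(i,p=p,d=d)
    if name: cv2.imwrite(f"pics/{name}.png",p[:,:,::-1]);np.savez(f"{name}.npz",**c)
    return c
def proj(c,X):
    q=c['R']@np.asarray(X,float)+c['t'];return c['fx']*q[0]/q[2]+c['cx'],c['fy']*q[1]/q[2]+c['cy']
E
python3 - <<'E'
from h import *
np.set_printoptions(precision=1,suppress=True)
s=dict(np.load('side0.npz'));w=dict(np.load('wrist0.npz'));sc=dict(np.load('scene0.npz'))
for k,u,v in [('bush',282,279),('insp',222,269),('dish',246,217),('pile',297,237),('bear',358,316),('calip',203,212),('otherrobot',345,130),('otherrobot2',400,100),('or3',340,30),('rob4',270,20),('c1',168,330),('c2',313,345),('c3',340,207),('c4',235,202),('b1',325,358),('b2',397,365),('b3',403,284),('b4',337,278),('j1',250,325),('j2',298,330),('j3',312,276),('j4',270,270)]:print(k,pt(s,u,v))
for k,u,v in [('dish',246,84),('ora',225,265),('calbody',355,165),('rob',50,300)]:print(k,pt(w,u,v))
print(pt(sc,400,195),pt(sc,455,90),pt(sc,425,60))
E
```

```text
bush [553.5 341.6  87.8]
insp [655.2 265.   48.5]
dish [615.9  76.   33.8]
pile [515.3 177.3  50.4]
bear [432.9 370.   30.1]
calip [714.2  23.1  15.9]
otherrobot [403.8   4.6 197.8]
otherrobot2 [  46.3 -757.3    2.2]
or3 [ 410.1 -101.5  375.1]
rob4 [ 552.8 -179.3  383.7]
c1 [734.8 380.8  23.8]
c2 [510.4 418.8  22. ]
c3 [397.5  -7.8   0.6]
c4 [641.9   7.1  30.5]
b1 [495.8 444.9  23.4]
b2 [395.9 465.9  28.9]
b3 [326.1 265.8   1.3]
b4 [452.  277.6  30.8]
j1 [605.3 392.   40.8]
j2 [532.7 407.4  43.2]
j3 [498.  286.2  44.5]
j4 [570.5 266.2  44. ]
dish [615.6  91.5  32.4]
ora [586.4 -91.6  22.9]
calbody [721.9  15.   13.6]
rob [ 423.1 -107.6   67.7]
[353.4   8.6 184.1] [ 404.6 -145.7  364.8] [ 830.2 -446.8  343. ]
```

Request:
step_arm:
  moves:
    - [[20,-4,-2,0],[40,-10,-2,0],[40,-10,-2,0],[40,-10,-2,0],[40,-10,-2,0],[40,-10,0,0],[40,-10,0,0],[30,-6,0,0],[10,0,0,0],[0,0,0,0],[0,0,0,0]]

```text
clock: 1.25
ee_pos: [580.8, 298.0, 259.8]
tcp_rot: [-3.141, 0.002, 1.569]
force: [0.5, -0.6, -0.9]
gripper_width: 85.4
gripper_force: 0.0
```

```bash
python3 - <<'E'
from h import *
shot('wrist','w1');shot('side','s1')
print(r.sense()['ee_pos'],r.sense()['tcp_rot'])
E
```

```text
[581.14565337 297.26319775 259.99300084] [3.14150230e+00 1.61772352e-03 1.56740545e+00]
```

View pics/w1.png

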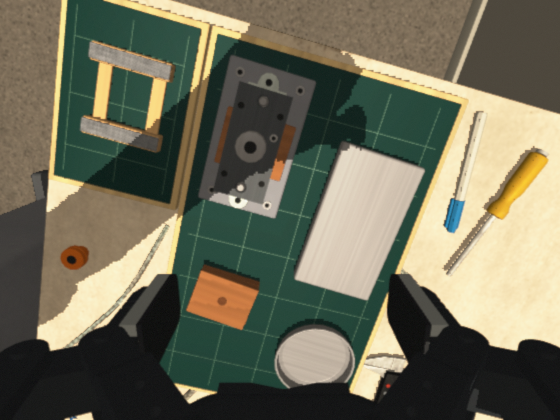

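The wrist picture shows the bushing at (249,148), jig plate (252,142), dowels near (263,101)/(240,187), bearers (128,97), inspection plate (360,222), pile (224,298) and dish (315,360).

```bash
cat > meas.py <<'E'
from h import *
def hmap(c):
    v,u=np.mgrid[0:420,0:560]; d=c['d'].astype(float)
    q=np.stack([(u-c['cx'])/c['fx']*d,(v-c['cy'])/c['fy']*d,d],-1)-c['t']
    W=q@c['R']; W[d==0]=np.nan
    return W
def comp(m,seed):
    m=cv2.morphologyEx(m.astype(np.uint8),cv2.MORPH_OPEN,np.ones((2,2)))
    n,l,st,ce=cv2.connectedComponentsWithStats(m)
    if seed is None: return l
    k=l[seed[1]-3:seed[1]+4,seed[0]-3:seed[0]+4]; k=k[k>0]
    return l==np.bincount(k).argmax() if len(k) else m*0>1
def rect(c,W,seed,z,tol=4,dz=0):
    m=comp(abs(W[...,2]-z-dz)<tol,seed)
    cn,_=cv2.findContours(m.astype(np.uint8),cv2.RETR_EXTERNAL,cv2.CHAIN_APPROX_NONE)
    cn=max(cn,key=cv2.contourArea)[:,0]
    P=np.array([pt(c,u,v,z)[:2] for u,v in cn],np.float32)
    (x,y),(a,b),t=cv2.minAreaRect(P)
    if a>b: a,b,t=b,a,t-90   # t: direction of the short side
    return [round(float(q),1) for q in (x,y,a,b,(t+90)%180-90)],round(float(np.nanmedian(W[m][:,2])),1),int(m.sum())
E
python3 - <<'E'
from meas import *
c=dict(np.load('w1.npz'));W=hmap(c)
for k,s,z in [('mat',(180,250),30),('jigbase',(210,170),44),('jigplate',(225,180),74),('bush',(249,140),86),('insp',(360,222),48),('pile',(235,305),50),('bearA',(130,60),44),('bearB',(120,134),44),('dish rim',(279,365),46),('dish floor',(310,355),33)]:
    try: print(k,rect(c,W,s,z))
    except Exception as e: print(k,e)
E
```

```text
mat ([586.7, 213.2, 247.6, 401.6, -15.0], 29.4, 44866)
jigbase ([554.6, 337.0, 79.5, 135.3, -16.3], 43.5, 4870)
jigplate ([554.3, 336.9, 45.9, 96.0, -16.3], 73.5, 5244)
bush ([554.2, 336.9, 24.6, 24.9, 89.9], 85.4, 753)
insp ([654.5, 254.0, 83.7, 149.1, -17.9], 47.5, 11849)
pile ([517.1, 172.5, 53.9, 63.7, 67.7], 49.3, 2665)
bearA ([446.9, 407.5, 15.8, 72.8, 74.1], 43.3, 1533)
bearB ([429.1, 344.7, 15.9, 72.7, 74.2], 43.2, 1294)
dish rim ([603.8, 103.1, 53.5, 91.6, -46.5], 44.7, 346)
dish floor ([617.9, 84.7, 74.4, 84.4, -83.1], 32.6, 3098)
```

```bash
python3 - <<'E'
from meas import *
from scipy.optimize import least_squares
for f,s in (('wrist0',(246,84)),('w1',(315,360))):
    c=dict(np.load(f+'.npz'));W=hmap(c)
    m=(abs(W[...,2]-45.5)<2.5)&(np.hypot(W[...,0]-618,W[...,1]-86)<60)
    P=W[m][:,:2]
    f=least_squares(lambda p:np.hypot(P[:,0]-p[0],P[:,1]-p[1])-45,[618,86],loss='soft_l1').x
    print(m.sum(),f,np.ptp(P,axis=0))
E
```

```text
1142 [616.3817659   88.55759784] [90.4926921  91.20633172]
432 [616.21409567  88.97079166] [90.46499359 80.74315641]
```

Request:
step_arm:
  moves:
    - [[2,-4,5,0.1],[6,-6,5,0.1],[8,-8,10,0.085],[8,-8,20,0],[8,-4,30,0],[4,-2,30,0],[0,0,20,0],[0,0,0,0],[0,0,0,0]]

```text
clock: 2.25
ee_pos: [557.4, 339.7, 140.5]
tcp_rot: [3.141, 0.001, 1.284]
force: [-0.5, 0.7, 0.7]
gripper_width: 85.3
gripper_force: 0.0
```

```bash
python3 - <<'E'
from meas import *
c=shot('wrist','w2');W=hmap(c)
u,v=map(int,proj(c,(554.4,336.9,86)));print(u,v)
for z,s in ((86,(u+5,v-3)),(74,(u+5,v-25))):
    print(rect(c,W,s,z))
s=r.sense();print(s['ee_pos'],s['tcp_rot'])
E
```

```text
279 253
([554.0, 337.7, 24.9, 25.8, -17.8], 85.3, 1646)
([553.9, 337.5, 45.9, 95.7, -16.3], 73.5, 10788)
[557.92309837 340.39852953 141.53686623] [ 3.14024151e+00 -9.53057573e-04  1.28389092e+00]
```

Request:
step_arm:
  moves:
    - [[-1.5,-1,10,0],[-1.5,-1,15,0],[-0.5,-0.5,13,0],[0,0,10,0],[0,0,0,0],[0,0,0,0]]

```text
clock: 2.9
ee_pos: [552.9, 338.6, 91.8]
tcp_rot: [-3.141, 0.001, 1.286]
force: [0.1, 0.4, 0.3]
gripper_width: 85.2
gripper_force: 0.0
```

Request:
step_arm:
  moves:
    - [[0,0,0,0],[0,0,0,0],[0,0,0,0],[0,0,0,0],[0,0,0,0],[0,0,0,0],[0,0,0,0],[0,0,0,0],[0,0,0,0]]
  gripper: 255
  newtons: 25

```text
clock: 3.8
ee_pos: [553.6, 338.9, 93.2]
tcp_rot: [3.141, -0.001, 1.286]
force: [-0.8, -0.9, 5.2]
gripper_width: 25.0
gripper_force: 26.8
```

Request:
step_arm:
  moves:
    - [[0,0,-4,0],[0,0,-8,0],[0,0,-12,0],[0,0,-20,0],[0,0,-30,0],[0,0,-10,0],[0,0,0,0]]

```text
clock: 4.5
ee_pos: [554.3, 339.3, 178.8]
tcp_rot: [3.139, -0.003, 1.286]
force: [-0.1, 0.8, -1.0]
gripper_width: 24.9
gripper_force: 24.7
```

```bash
python3 - <<'E'
from meas import *
c=shot('wrist','w3');W=hmap(c);s=r.sense();print(s)
u,v=map(int,proj(c,(554,313,74)));print(u,v,rect(c,W,(u,v),74))
E
```

```text
{'clock': 4.55, 'joints': array([-0.28456715,  0.57418855, -0.42833801,  1.61886732,  0.27087053,
        1.00625699, -1.08291332]), 'qvel': array([-0.00090198,  0.03037484,  0.01007145,  0.02704204,  0.00302088,
       -0.00493146, -0.00278682]), 'tau': array([-5.28552546e-02, -6.06647587e+01, -6.96709380e+00, -2.70683080e+01,
       -1.64807827e-02,  2.11158494e-02,  2.15846562e-02]), 'ee_pos': array([553.48065981, 338.56778235, 177.01514925]), 'tcp_rot': array([ 3.14035293e+00, -9.05441150e-04,  1.28570908e+00]), 'force': array([ 0.14897025, -0.40795355, -1.27554574]), 'torque': array([-0.00097589,  0.0252584 , -0.00046084]), 'gripper_force': 24.700712263584137, 'gripper_width': 24.259535745981875}
292 253 ([555.4, 342.8, 45.9, 84.0, -16.4], 73.5, 7075)
```

View pics/w3.png

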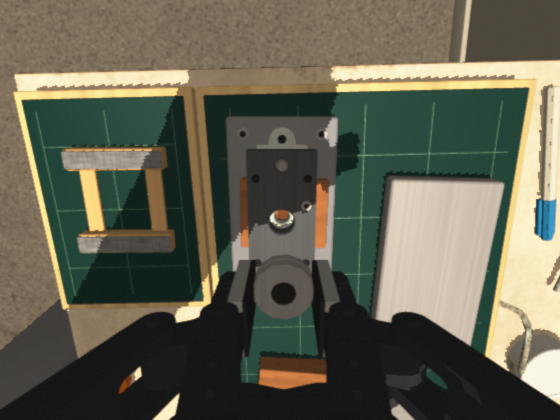

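The bushing is held upright in the jaws at (283,290), and the empty bore with the plate still in place shows at (282,217).

Request:
step_arm:
  moves:
    - [[-16,8,0,0],[-30,18,0,0],[-32,19,0,0],[-32,19,0,0],[-32,19,0,0],[-32,19,10,0],[-30,18,15,0],[-18,10,15,0],[0,0,15,0],[0,0,15,0],[0,0,0,0],[0,0,0,0]]

```text
clock: 5.75
ee_pos: [614.6, 91.3, 105.7]
tcp_rot: [-3.14, -0.001, 1.289]
force: [0.3, 1.6, 0.8]
gripper_width: 24.6
gripper_force: 24.7
```

Request:
step_arm:
  moves:
    - [[-1,1,12,0],[-1,1,14,0],[0,0,10,0],[0,0,3,0],[0,0,1,0],[0,0,0,0],[0,0,0,0]]

```text
clock: 6.45
ee_pos: [617.3, 86.6, 66.8]
tcp_rot: [3.141, -0.0, 1.286]
force: [0.3, 0.1, -1.6]
gripper_width: 24.4
gripper_force: 24.7
```

```bash
python3 - <<'E'
from h import *
c=shot('side','s4');s=r.sense();print(s['ee_pos'],s['force'])
u,v=map(int,proj(c,(616,89,45)));a=c['p'][v-60:v+60,u-80:u+80,::-1];cv2.imwrite('pics/s4c.png',cv2.resize(a,None,fx=4,fy=4))
E
```

```text
[617.33317011  86.51149108  66.87655475] [ 0.00710123  0.38929384 -0.69051301]
```

View pics/s4c.png

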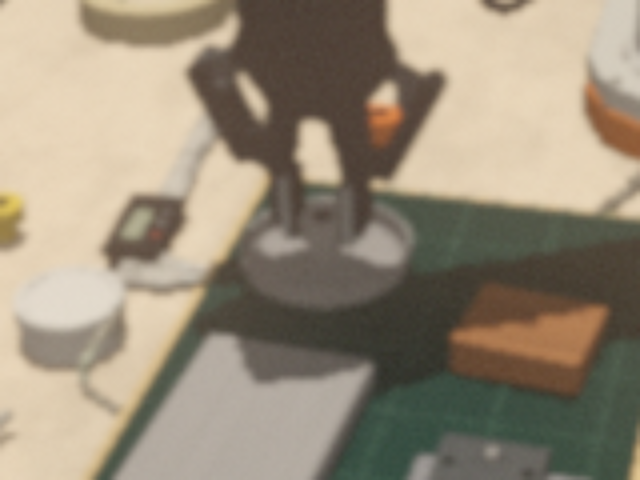

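The bushing sits between the fingers over the middle of the dish (crop 325,230). I'll lower it to contact.

Request:
step_arm:
  moves:
    - [[0,1,1,0],[0,0,1,0],[0,0,0.7,0],[0,0,0.7,0],[0,0,0,0]]

```text
clock: 7.0
ee_pos: [617.8, 86.1, 63.1]
tcp_rot: [3.142, 0.0, 1.286]
force: [-0.7, -0.3, 2.5]
gripper_width: 24.6
gripper_force: 25.0
```

Request:
step_arm:
  moves:
    - [[0,0,0,0],[0,0,0,0],[0,0,0,0],[0,0,0,0],[0,0,0,0]]
  gripper: 130

```text
clock: 7.5
ee_pos: [617.8, 86.2, 62.9]
tcp_rot: [-3.142, -0.0, 1.286]
force: [-0.1, 0.7, 0.2]
gripper_width: 42.0
gripper_force: 0.0
```

Request:
step_arm:
  moves:
    - [[0,0,-4,0],[0,0,-10,0],[0,0,-20,0],[0,0,-30,0],[0,0,-30,0],[15,-10,-10,0]]

```text
clock: 8.1
ee_pos: [615.5, 100.8, 171.2]
tcp_rot: [3.135, -0.001, 1.281]
force: [0.7, -0.2, -0.4]
gripper_width: 41.9
gripper_force: 0.0
```

```bash
python3 - <<'E'
from meas import *
c=shot('wrist','w5');W=hmap(c);s=r.sense();print(s['ee_pos'],s['gripper_width'])
m=(np.hypot(W[...,0]-616,W[...,1]-88)<34)&(W[...,2]>38)&(W[...,2]<70)
print(m.sum(),W[m].mean(0),np.percentile(W[m][:,2],[5,50,95]))
c=shot('side','s5');W=hmap(c)
m=(np.hypot(W[...,0]-616,W[...,1]-88)<34)&(W[...,2]>42)&(W[...,2]<70)
print(m.sum(),W[m].mean(0),np.percentile(W[m][:,2],[5,50,95]))
E
```

```text
[613.72444993 107.54337412 171.62313656] 41.90414960823796
1060 [618.10328693  86.6163124   54.69126648] [48.64407978 55.29300617 56.46805537]
111 [615.94242241  89.39578777  54.09589482] [46.69290536 55.6382593  58.05370079]
```

Request:
step_arm:
  moves:
    - [[14,-8,0,0],[28,-17,0,0],[30,-18,0,0],[30,-18,0,0],[30,-18,0,0],[30,-18,0,0],[28,-17,10,0],[14,-8,15,0],[0,0,15,0],[0,0,10,0],[0,0,0,0],[0,0,0,0]]
  gripper: 0

```text
clock: 9.4
ee_pos: [553.4, 331.4, 116.3]
tcp_rot: [-3.141, 0.002, 1.283]
force: [-0.0, -0.1, -0.2]
gripper_width: 85.5
gripper_force: 0.0
```

```bash
python3 - <<'E'
from meas import *
c=shot('wrist','w6');W=hmap(c);s=r.sense();print(s['ee_pos'],s['tcp_rot'],s['gripper_width'])
u,v=map(int,proj(c,(557,348,74)));print(u,v,rect(c,W,(u,v),74))
E
```

```text
[553.70004391 331.97160235 117.06239365] [3.14105707e+00 3.00613449e-04 1.28353769e+00] 85.41718074349802
280 224 ([553.5, 337.1, 45.9, 96.1, -16.4], 73.5, 15736)
```

Request:
step_arm:
  moves:
    - [[2.5,-0.7,10,0],[2.5,-0.6,14,0],[0,0,10,0],[0,0,5,0],[0,0,2,0],[0,0,0,0],[0,0,0,0]]

```text
clock: 10.15
ee_pos: [553.1, 338.8, 76.2]
tcp_rot: [3.141, -0.0, 1.286]
force: [0.1, -0.2, 0.0]
gripper_width: 85.3
gripper_force: 0.0
```

Request:
step_arm:
  moves:
    - [[0,0,0,0],[0,0,0,0],[0,0,0,0],[0,0,0,0],[0,0,0,0],[0,0,0,0],[0,0,0,0],[0,0,0,0]]
  gripper: 255
  newtons: 60

```text
clock: 10.95
ee_pos: [553.4, 338.8, 76.6]
tcp_rot: [3.141, -0.001, 1.286]
force: [-0.1, -0.2, 6.1]
gripper_width: 44.8
gripper_force: 62.5
```

Request:
step_arm:
  moves:
    - [[0,0,-1,0],[0,0,-2,0],[0,0,-3,0],[0,0,-3,0],[0,0,-3,0]]

```text
clock: 11.45
ee_pos: [552.8, 338.4, 87.8]
tcp_rot: [-3.141, 0.0, 1.286]
force: [2.7, 1.5, -4.6]
gripper_width: 44.6
gripper_force: 62.3
```

Request:
step_arm:
  moves:
    - [[0,0,-3,0],[0,0,-4,0],[0,0,-5,0],[0,0,-8,0],[0,0,-15,0],[0,0,-15,0],[0,0,0,0]]

```text
clock: 12.15
ee_pos: [554.8, 340.1, 141.7]
tcp_rot: [3.138, -0.005, 1.286]
force: [0.5, 0.7, -3.4]
gripper_width: 44.7
gripper_force: 62.6
```

```bash
python3 - <<'E'
from meas import *
c=shot('wrist','w7');s=r.sense();print(s['ee_pos'],s['force'],s['torque'],s['gripper_width'])
E
```

```text
[554.11906485 339.47813346 140.29154422] [-0.91125916 -0.02314391 -2.63119138] [ 0.05361616  0.03050443 -0.00081205] 44.2149727431122
```

View pics/w7.png

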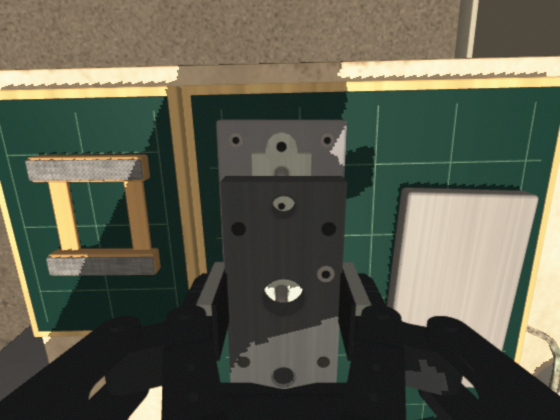

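The plate is clear of the dowels and looks level, held centrally at (283,280), with the bearers at (95,215).

```bash
python3 - <<'E'
from meas import *
c=dict(np.load('w7.npz'));W=hmap(c)
for xy,a in (((447,408),0),((430,345),0)):
    u,v=map(int,proj(c,(*xy,44)));print(u,v,rect(c,W,(u,v),44))
m=comp((W[...,2]>125)&(W[...,2]<155)&(np.arange(560)[None]>235)&(np.arange(560)[None]<335),(260,200))
P=W[m];A=np.c_[P[:,:2]-P[:,:2].mean(0),np.ones(len(P))];k=np.linalg.lstsq(A,P[:,2],rcond=None)[0];print(k,len(P))
z=k[2];print(rect(c,W,(260,200),z,tol=6))
E
```

```text
86 170 ([446.7, 408.0, 15.7, 73.0, 74.2], 43.3, 2814)
103 265 ([428.8, 345.6, 15.8, 72.6, 74.2], 43.2, 2222)
 ** On entry to DLASCL parameter number  4 had an illegal value
 ** On entry to DLASCL parameter number  4 had an illegal valueTraceback (most recent call last):
  File "<stdin>", line 6, in <module>
    x, resids, rank, s = _umath_linalg.lstsq(a, b, rcond,
                         ~~~~~~~~~~~~~~~~~~~^^^^^^^^^^^^^
                                             signature=signature)
                                             ^^^^^^^^^^^^^^^^^^^^
    raise LinAlgError("SVD did not converge in Linear Least Squares")
numpy.linalg.LinAlgError: SVD did not converge in Linear Least Squares
```

Request:
step_arm:
  moves:
    - [[1,-8,0,0],[1,-18,0,0],[1,-22,0,0],[1,-24,0,0],[0.5,-22,0,0],[0,-18,10,0],[0,-10,15,0],[0,0,15,0],[0,0,15,0],[0,0,7,0],[0,0,0,0],[0,0,0,0]]

```text
clock: 13.4
ee_pos: [437.6, 377.1, 75.8]
tcp_rot: [-3.141, 0.0, 1.285]
force: [0.5, 0.3, -3.7]
gripper_width: 44.3
gripper_force: 62.4
```

```bash
python3 - <<'E'
from h import *
c=shot('side','s8');s=r.sense();print(s['ee_pos'],s['tcp_rot'],s['force'])
u,v=map(int,proj(c,(438,377,55)));a=c['p'][v-60:v+60,u-80:u+80,::-1];cv2.imwrite('pics/s8c.png',cv2.resize(a,None,fx=4,fy=4))
E
```

```text
[437.8027478  377.34980493  76.23587779] [ 3.14120664e+00 -7.32150343e-04  1.28500036e+00] [-0.50092223 -0.02644468 -3.23534892]
```

View pics/s8c.png

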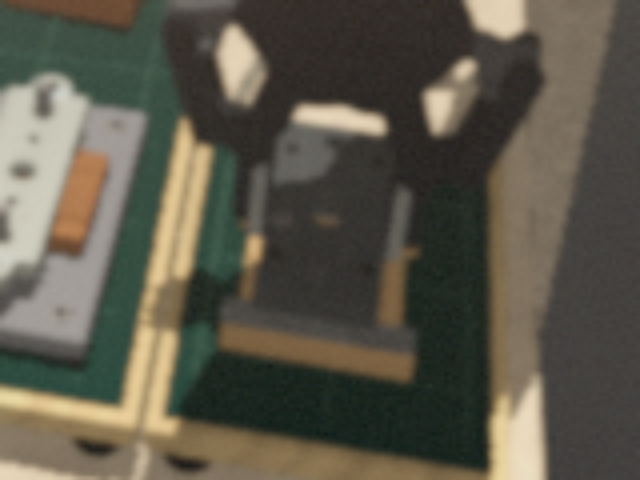

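The plate hangs above the bearers, centred and square. I'll lower it to contact.

Request:
step_arm:
  moves:
    - [[0.5,0,5,0],[0,0,5,0],[0,0,3,0],[0,0,2,0],[0,0,1,0],[0,0,0.5,0],[0,0,0,0]]

```text
clock: 14.15
ee_pos: [437.2, 377.7, 59.4]
tcp_rot: [3.142, -0.0, 1.286]
force: [-0.7, -0.1, -4.1]
gripper_width: 44.5
gripper_force: 62.5
```

Request:
step_arm:
  moves:
    - [[0,0,0.7,0],[0,0,0.7,0],[0,0,0.5,0],[0,0,0,0]]

```text
clock: 14.55
ee_pos: [437.3, 377.8, 58.6]
tcp_rot: [3.141, -0.0, 1.286]
force: [-1.9, -3.0, 6.4]
gripper_width: 44.2
gripper_force: 63.6
```

Contact. Release it and back off.

Request:
step_arm:
  moves:
    - [[0,0,0,0],[0,0,0,0],[0,0,0,0],[0,0,0,0],[0,0,0,0],[0,0,0,0]]
  gripper: 0

```text
clock: 15.15
ee_pos: [437.2, 377.7, 57.4]
tcp_rot: [-3.142, 0.0, 1.286]
force: [0.2, -0.4, 0.0]
gripper_width: 85.6
gripper_force: 0.0
```

Request:
step_arm:
  moves:
    - [[0,0,-6,0],[0,0,-15,0],[0,0,-25,0],[0,0,-25,0],[0,10,-10,0],[0,20,0,0],[0,25,0,0],[-2,25,0,0],[-2,25,0,0],[0,18,0,0],[0,0,0,0],[0,0,0,0]]

```text
clock: 16.35
ee_pos: [554.1, 338.9, 138.4]
tcp_rot: [-3.141, 0.0, 1.285]
force: [-0.9, 0.2, -0.7]
gripper_width: 85.3
gripper_force: 0.0
```

```bash
python3 - <<'E'
from meas import *
c=shot('wrist','w9');W=hmap(c);s=r.sense();print(s['ee_pos'],s['tcp_rot'],s['gripper_width'])
for k,xy,z in (('jig',(440,394),56),('link',(557,348),62),('board',(580,336),54),('board2',(530,339),54)):
    u,v=map(int,proj(c,(*xy,z)));print(k,u,v,rect(c,W,(u,v),z,tol=3,dz=-.5))
E
```

```text
[553.19343151 339.64005116 138.40578483] [-3.14053580e+00  4.14996165e-05  1.28642887e+00] 85.42448272033361
jig 73 197 ([438.8, 376.0, 47.6, 95.8, -16.3], 55.4, 10815)
link 283 218 ([553.8, 337.1, 33.9, 123.0, -16.4], 61.4, 9175)
board 324 221 ([578.0, 329.1, 15.8, 52.1, -16.6], 53.4, 1971)
board2 246 238 ([530.6, 343.7, 12.8, 52.1, -17.3], 53.5, 1620)
```

View pics/w9.png

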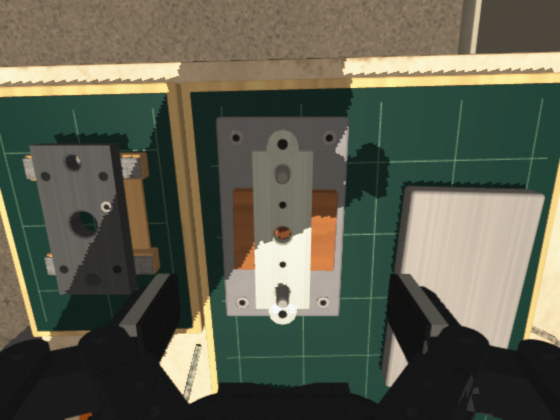

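The jig plate lies square on the bearers at (83,220). The link plate is free on the dowels at (282,235), with the board strips on either side.

Request:
step_arm:
  moves:
    - [[-1,0.5,10,0],[-0.5,0.4,15,0],[0,0,15,0],[0,0,12,0],[0,0,6,0],[0,0,2,0],[0,0,0,0],[0,0,0,0]]
  gripper: 120
  newtons: 30

```text
clock: 17.2
ee_pos: [555.0, 338.0, 79.1]
tcp_rot: [3.141, -0.001, 1.286]
force: [0.1, -0.6, 0.0]
gripper_width: 45.4
gripper_force: 0.0
```

```bash
python3 - <<'E'
from meas import *
c=shot('wrist','w10');s=r.sense();print(s['ee_pos'],s['tcp_rot'],s['force'],s['gripper_width'])
W=hmap(c);u,v=map(int,proj(c,(561,362,62)));print(u,v,rect(c,W,(u,v),62,3,-.5))
E
```

```text
[555.04298397 337.96181707  79.24220122] [ 3.14073649e+00 -1.02896020e-03  1.28577375e+00] [-0.30399556 -0.05598608 -0.82527515] 44.87033758752015
280 226 ([554.2, 339.4, 33.9, 119.2, -16.4], 61.4, 16365)
```

View pics/w10.png

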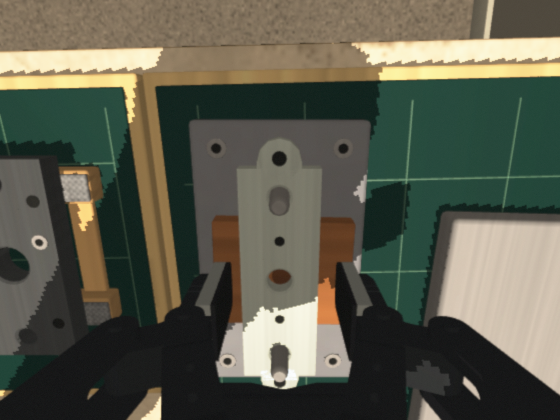

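The fingers straddle the link plate with gaps on both sides, at (228,300) and (340,300). I'll feel for the board.

Request:
step_arm:
  moves:
    - [[0,-0.8,1,0],[0,0,1,0],[0,0,1,0],[0,0,0,0]]

```text
clock: 17.65
ee_pos: [553.7, 337.7, 75.4]
tcp_rot: [-3.142, 0.0, 1.286]
force: [-0.1, -1.3, 0.5]
gripper_width: 45.0
gripper_force: 0.0
```

Request:
step_arm:
  moves:
    - [[0,0,1,0],[0,0,1,0],[0,0,0,0]]

```text
clock: 17.95
ee_pos: [553.7, 337.7, 73.3]
tcp_rot: [-3.141, 0.0, 1.286]
force: [0.2, 0.0, 0.2]
gripper_width: 44.8
gripper_force: 0.0
```

Request:
step_arm:
  moves:
    - [[0,0,0.7,0],[0,0,0,0],[0,0,0,0]]

```text
clock: 18.25
ee_pos: [553.8, 337.8, 72.8]
tcp_rot: [-3.142, -0.0, 1.286]
force: [1.1, 0.3, -0.1]
gripper_width: 45.2
gripper_force: 0.0
```

Request:
step_arm:
  moves:
    - [[0,0,-0.8,0],[0,0,0,0],[0,0,0,0],[0,0,0,0],[0,0,0,0],[0,0,0,0]]
  gripper: 255
  newtons: 40

```text
clock: 18.85
ee_pos: [553.7, 337.9, 73.7]
tcp_rot: [-3.141, 0.0, 1.286]
force: [-0.0, -0.5, 2.2]
gripper_width: 32.2
gripper_force: 40.2
```

Request:
step_arm:
  moves:
    - [[0,0,-1,0],[0,0,-2,0],[0,0,-3,0],[0,0,-3,0],[0,0,-3,0]]

```text
clock: 19.35
ee_pos: [553.7, 337.8, 85.9]
tcp_rot: [-3.141, -0.0, 1.286]
force: [-1.3, 0.2, -0.2]
gripper_width: 32.5
gripper_force: 39.9
```

Request:
step_arm:
  moves:
    - [[0,0,-3,0],[0,0,-4,0],[0,0,-4,0],[0,0,-5,0],[0,0,-10,0],[0,0,-15,0],[0,0,-15,0],[0,0,0,0]]

```text
clock: 20.15
ee_pos: [555.6, 339.2, 145.3]
tcp_rot: [3.138, -0.004, 1.286]
force: [0.9, 0.2, -1.1]
gripper_width: 32.4
gripper_force: 40.0
```

```bash
python3 - <<'E'
from meas import *
c=shot('wrist','w11');s=r.sense();print(s['ee_pos'],s['tcp_rot'],s['force'],s['gripper_width'])
W=hmap(c);u,v=map(int,proj(c,(665,290,48)));print(u,v,rect(c,W,(u,v),48,3,-.5))
E
```

```text
[554.96579441 338.62012503 143.88690936] [ 3.13889427e+00 -2.85149677e-03  1.28577647e+00] [-0.37958508  0.53379236 -0.55292434] 32.07067951748552
460 246 ([657.4, 266.8, 83.9, 123.8, -17.9], 47.4, 16884)
```

View pics/w11.png

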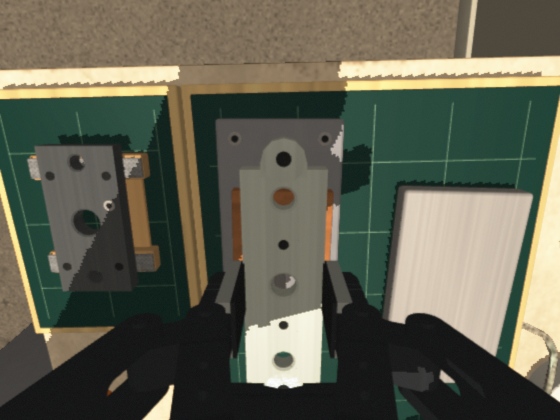

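The link plate is free of the dowels and level (284,260); the board stays on the base. On to the inspection plate.

Request:
step_arm:
  moves:
    - [[-4,8,0,0.027],[-8,18,0,0],[-10,22,0,0],[-10,24,0,0],[-10,22,0,0],[-7,16,10,0],[-3,8,12,0],[0,0,14,0],[0,0,14,0],[0,0,8,0],[0,0,0,0],[0,0,0,0]]

```text
clock: 21.4
ee_pos: [649.7, 253.3, 83.5]
tcp_rot: [-3.141, -0.0, 1.26]
force: [0.5, 0.8, -1.3]
gripper_width: 32.2
gripper_force: 40.0
```

```bash
python3 - <<'E'
from h import *
c=shot('side','s12');s=r.sense();print(s['ee_pos'],s['tcp_rot'],s['force'])
u,v=map(int,proj(c,(654,254,55)));a=c['p'][v-60:v+60,u-80:u+80,::-1];cv2.imwrite('pics/s12c.png',cv2.resize(a,None,fx=4,fy=4))
E
```

```text
[650.26936316 253.23565296  84.15210855] [ 3.14115239e+00 -7.83413572e-04  1.25983164e+00] [-0.62723583  0.43705126 -1.36523268]
```

View pics/s12c.png

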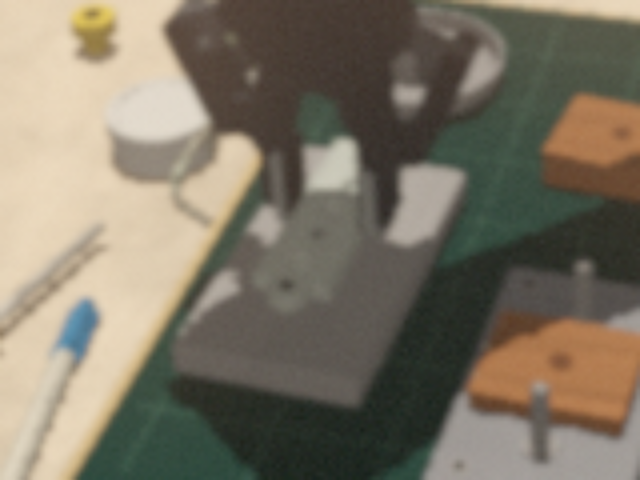

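The link plate hangs level over the inspection plate at (310,240), about 4 mm off centre. I'll correct that and lower.

Request:
step_arm:
  moves:
    - [[1.5,1.5,3,0],[1.5,1.5,4,0],[0,0,4,0],[0,0,2.5,0],[0,0,1,0],[0,0,0,0],[0,0,0,0]]

```text
clock: 22.15
ee_pos: [654.1, 254.2, 69.2]
tcp_rot: [3.142, -0.0, 1.259]
force: [-0.5, 0.6, -0.7]
gripper_width: 32.5
gripper_force: 40.0
```

Request:
step_arm:
  moves:
    - [[0,0,0.6,0],[0,0,0.6,0],[0,0,0,0]]

```text
clock: 22.45
ee_pos: [654.0, 254.2, 67.9]
tcp_rot: [-3.142, 0.0, 1.259]
force: [0.4, -0.1, -0.5]
gripper_width: 32.2
gripper_force: 40.0
```

Request:
step_arm:
  moves:
    - [[0,0,0.6,0],[0,0,0,0]]

```text
clock: 22.65
ee_pos: [654.2, 254.2, 67.7]
tcp_rot: [3.141, -0.0, 1.259]
force: [-1.0, -1.1, 2.5]
gripper_width: 32.2
gripper_force: 40.3
```

Request:
step_arm:
  moves:
    - [[0,0,0,0],[0,0,0,0],[0,0,0,0],[0,0,0,0],[0,0,0,0],[0,0,0,0]]
  gripper: 0

```text
clock: 23.25
ee_pos: [654.1, 254.2, 67.3]
tcp_rot: [-3.142, -0.0, 1.259]
force: [0.3, -0.3, 0.8]
gripper_width: 85.4
gripper_force: 0.0
```

Request:
step_arm:
  moves:
    - [[0,0,-6,0],[0,0,-15,0],[0,0,-25,0],[0,0,-20,0],[4,-10,0,-0.027],[8,-20,0,0],[10,-24,0,0],[10,-24,0,0],[10,-22,0,0],[7,-14,0,0],[2,-6,0,0],[0,0,0,0]]

```text
clock: 24.45
ee_pos: [552.9, 337.7, 133.5]
tcp_rot: [3.142, -0.0, 1.288]
force: [-0.1, 0.7, 0.3]
gripper_width: 85.2
gripper_force: 0.0
```

```bash
python3 - <<'E'
from meas import *
c=shot('wrist','w13');W=hmap(c);s=r.sense();print(s['ee_pos'],s['tcp_rot'],s['gripper_width'])
for k,xy,z in (('link',(662,279),56),('board',(562,350),54)):
    u,v=map(int,proj(c,(*xy,z)));print(k,u,v,rect(c,W,(u,v),z,tol=3,dz=-.5))
c=shot('side','s13');W=hmap(c);u,v=map(int,proj(c,(654,254,56)));print(rect(c,W,(u,v),56,3))
E
```

```text
[553.96538635 336.60321549 133.37908522] [3.14086589e+00 3.33499872e-04 1.28584637e+00] 85.63949775322568
link 478 271 ([659.8, 272.3, 35.7, 85.8, -17.8], 55.4, 5291)
board 292 208 ([554.8, 336.0, 52.2, 63.6, 72.7], 53.4, 8440)
([650.8, 257.2, 35.9, 124.1, -18.4], 56.4, 784)
```

Request:
step_arm:
  moves:
    - [[-0.7,1,12,0.017],[0,0,18,0],[0,0,18,0],[0,0,12,0],[0,0,6,0],[0,0,2,0],[0,0,0,0],[0,0,0,0]]

```text
clock: 25.35
ee_pos: [554.6, 336.7, 66.0]
tcp_rot: [3.141, -0.001, 1.269]
force: [0.3, -0.1, -0.5]
gripper_width: 85.3
gripper_force: 0.0
```

Request:
step_arm:
  moves:
    - [[0,0,1,0],[0,0,0,0],[0,0,0,0],[0,0,0,0],[0,0,0,0],[0,0,0,0],[0,0,0,0]]
  gripper: 255
  newtons: 30

```text
clock: 26.05
ee_pos: [554.6, 336.4, 65.4]
tcp_rot: [3.141, -0.001, 1.269]
force: [-2.0, -1.3, 5.2]
gripper_width: 61.7
gripper_force: 32.0
```

Request:
step_arm:
  moves:
    - [[0,0,-2,0],[0,0,-5,0],[0,0,-10,0],[0,0,-20,0],[0,0,-20,0],[-15,0,0,0],[-30,0,0,0],[-30,0,0,0],[-20,0,0,0],[0,0,0,0],[0,0,0,0]]

```text
clock: 27.15
ee_pos: [526.5, 245.6, 122.2]
tcp_rot: [3.141, -0.001, 1.268]
force: [0.1, -0.2, -0.2]
gripper_width: 61.9
gripper_force: 32.9
```

```bash
python3 - <<'E'
from meas import *
c=shot('side','s14');W=hmap(c);s=r.sense();print(s['ee_pos'],s['tcp_rot'],s['gripper_width'],s['force'])
u,v=map(int,proj(c,(517,172,50)));print(u,v,rect(c,W,(u,v),50,3))
c=shot('wrist','w14');W=hmap(c)
for q in ((445,391,56),(654,254,56)):
    u,v=map(int,proj(c,q));print(u,v)
c=dict(np.load('s1.npz'));W=hmap(c);u,v=map(int,proj(c,(517,172,50)));print(rect(c,W,(u,v),50,3))
c=dict(np.load('w6.npz'));W=hmap(c)
E
```

```text
[526.49165488 246.56934983 122.13010216] [ 3.14073544e+00 -1.76265184e-03  1.26911686e+00] 61.932877915641534 [0.58343608 0.43716439 0.753635  ]Traceback (most recent call last):
  File "<stdin>", line 3, in <module>
  File "meas.py", line 16, in rect
    cn=max(cn,key=cv2.contourArea)[:,0]
       ~~~^^^^^^^^^^^^^^^^^^^^^^^^
ValueError: max() iterable argument is empty
```

```bash
python3 - <<'E'
from meas import *
c=dict(np.load('side0.npz'));W=hmap(c)
m=(W[...,0]>150)&(W[...,0]<520)&(W[...,1]>-150)&(W[...,1]<330)&(W[...,2]>60)&(np.arange(560)[None]<440)
P=W[m];P=P[P[:,1]<150]
print(len(P),np.percentile(P,[1,50,99],axis=0))
for z0 in range(60,400,60):
    Q=P[(P[:,2]>=z0)&(P[:,2]<z0+60)]
    if len(Q): print(z0,Q[:,0].min(),Q[:,0].max(),Q[:,1].max())
c=dict(np.load('s1.npz'));W=hmap(c);u,v=map(int,proj(c,(517,172,50)));print(u,v,W[v-8:v+9:4,u-8:u+9:4,2])
m=comp((abs(W[...,2]-50)<3)&(np.hypot(W[...,0]-517,W[...,1]-172)<60),None);print(np.bincount(m.ravel()));l=m==np.bincount(m.ravel())[1:].argmax()+1
print(W[l].mean(0),cv2.minAreaRect(W[l][:,:2].astype(np.float32)))
E
ls pics
```

```text
9347 [[ 217.33810902 -147.10495497   64.3021446 ]
 [ 367.56212496  -80.38544783  219.42552081]
 [ 497.47376991   58.20985388  390.54738717]]
60 209.58563753989054 519.6633587510299 102.39948382533193
120 210.53958893578195 507.68559832284467 43.762218955458
180 226.50417830390882 419.2864307058756 43.80754325602609
240 254.28396330054133 398.2588922992325 -42.86746404941343
300 284.41786250907063 490.86132085610274 -35.57260163869929
360 334.5852187547906 508.5296815727691 -70.85006573380959
295 235 [[51.60666489 50.35596167 50.33574072 30.48675019 30.75132612]
 [50.17919426 51.42036616 50.86797318 52.01653936 50.778545  ]
 [49.46164315 49.60024946 50.6301957  52.42389787 51.72981381]
 [50.99636722 50.55052559 49.96870845 52.205937   50.52699782]
 [45.49571279 47.64714641 50.48301563 53.00989039 52.40267492]]
[234650    550]
[nan nan nan] ((505.7611999511719, 161.59780883789062), (79.35362243652344, 60.99113464355469), 64.19422912597656)
s1.png
s12.png
s12c.png
s13.png
s14.png
s4.png
s4c.png
s5.png
s8.png
s8c.png
scene0.png
side0.png
w1.png
w10.png
w11.png
w13.png
w2.png
w3.png
w5.png
w6.png
w7.png
w9.png
wrist0.png
```

The pile position from w1 is sound and the other robot leaves enough room. I'll move over the pile.

Request:
step_arm:
  moves:
    - [[-5,1,0,0.087],[-15,4,0,0],[-18,5,0,0],[-18,5,0,0],[-11,3,0,0],[-4,1,0,0],[0,0,10,0],[0,0,12,0],[0,0,10,0],[0,0,6,0],[0,0,0,0],[0,0,0,0]]

```text
clock: 28.4
ee_pos: [516.9, 172.9, 83.0]
tcp_rot: [-3.141, 0.0, 1.182]
force: [-0.1, 0.3, -0.6]
gripper_width: 61.9
gripper_force: 32.9
```

```bash
python3 - <<'E'
from h import *
c=shot('side','s15');s=r.sense();print(s['ee_pos'],s['tcp_rot'],s['force'])
u,v=map(int,proj(c,(517,172,55)));a=c['p'][v-60:v+60,u-80:u+80,::-1];cv2.imwrite('pics/s15c.png',cv2.resize(a,None,fx=4,fy=4))
E
```

```text
[517.16434441 172.88604301  83.35426273] [ 3.14157705e+00 -2.94578601e-04  1.18227039e+00] [-0.35355067  1.13319306 -0.34446211]
```

View pics/s15c.png

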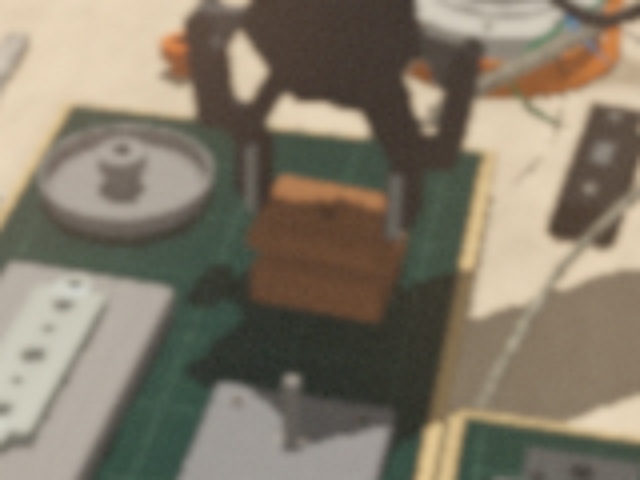

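The board is held square above the pile at (330,240), with the bushing upright in the dish (122,170). I'll lower it.

Request:
step_arm:
  moves:
    - [[0,0,4,0],[0,0,4,0],[0,0,2,0],[0,0,1,0],[0,0,0,0]]

```text
clock: 28.95
ee_pos: [516.9, 172.4, 72.2]
tcp_rot: [-3.141, 0.0, 1.182]
force: [-0.2, 0.7, 0.2]
gripper_width: 62.1
gripper_force: 32.9
```

Request:
step_arm:
  moves:
    - [[0,0,0.6,0],[0,0,0.4,0],[0,0,0,0]]

```text
clock: 29.25
ee_pos: [517.1, 172.5, 71.5]
tcp_rot: [3.141, -0.0, 1.182]
force: [-0.5, -0.9, 0.3]
gripper_width: 62.1
gripper_force: 33.0
```

Request:
step_arm:
  moves:
    - [[0,0,0.5,0],[0,0,0.5,0],[0,0,0,0]]

```text
clock: 29.55
ee_pos: [517.2, 172.5, 71.3]
tcp_rot: [3.141, 0.0, 1.182]
force: [-2.7, -1.2, 9.2]
gripper_width: 62.3
gripper_force: 34.5
```

Request:
step_arm:
  moves:
    - [[0,0,0,0],[0,0,0,0],[0,0,0,0],[0,0,0,0],[0,0,0,0],[0,0,0,0]]
  gripper: 0

```text
clock: 30.15
ee_pos: [517.0, 172.5, 70.2]
tcp_rot: [-3.141, 0.0, 1.182]
force: [0.5, -0.5, 0.5]
gripper_width: 85.6
gripper_force: 0.0
```

Request:
step_arm:
  moves:
    - [[0,0,-6,0],[0,0,-15,0],[0,0,-25,0],[0,0,-35,0],[0,0,-40,0],[0,0,-40,0],[15,15,-20,0],[25,15,0,0],[25,10,0,0],[10,0,0,0],[0,0,0,0],[0,0,0,0]]

```text
clock: 31.35
ee_pos: [581.5, 226.3, 251.4]
tcp_rot: [-3.141, 0.001, 1.183]
force: [0.6, -0.5, 0.3]
gripper_width: 85.2
gripper_force: 0.0
```

```bash
python3 - <<'E'
from meas import *
c=shot('wrist','w16');W=hmap(c);s=r.sense();print(s['ee_pos'],s['gripper_width'])
for k,xy,z in (('board',(523,187),60),('link',(654,240),56),('jig',(445,400),56)):
    u,v=map(int,proj(c,(*xy,z)));
    try:print(k,u,v,rect(c,W,(u,v),z,tol=3,dz=-.5))
    except Exception as e:print(k,u,v,e)
m=(np.hypot(W[...,0]-616,W[...,1]-88)<34)&(W[...,2]>50)&(W[...,2]<65);print(m.sum(),W[m].mean(0) if m.any() else '')
E
```

```text
[581.58937617 225.83978224 251.32557538] 85.59407386161298
board 242 249 ([518.6, 172.0, 51.8, 63.6, 67.8], 59.4, 3273)
link 353 144 ([654.6, 252.8, 34.3, 123.2, -17.7], 55.5, 4778)
jig 51 59 ([438.9, 375.3, 47.8, 96.0, -16.3], 55.4, 6203)
493 [617.78378093  86.64940404  54.90465558]
```

All four parts are in place, well within tolerance. Handing the job in.

```bash
python3 -c "
from plant import r
print(r.finish_job())"
```

```text
the job is handed in; nothing more can be done
None
```

The jig is stripped and the job handed in at about 31 s: bushing in the dish, jig plate on the bearers, link plate on the inspection plate and backing board on the pile, each measured within about 3 mm of its centre, with no verdict returned.

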